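# Bolt the lid of a test box

## Robot

A 6-joint arm with a two-finger parallel gripper is mounted at the origin on the work surface. World frame = base frame: x ahead of the robot, y to its left, z up, the work surface at z = 0. Lengths are in m, angles in rad, forces in N, time in s.
With the tool pointing down it reaches from about 0.25 to 0.725 m from the base axis. Payload 9.7 kg.
Tool frame: the origin (TCP) lies on the front face of the gripper's body, between the roots of the fingers; the fingertips stand 73 mm ahead of it and the grasp point (between the pads) lies 54 mm ahead of it; z points along the fingers, y is the direction in which the jaws open and shut (so a half turn about z gives the same grasp; the last joint's range is limited). The gripper opens to 85 mm and grips with 20 to 120 N. Pads are 22 mm wide; open, the fingers measure 114 mm over their backs; the gripper's body (76 mm by 85 mm) begins 54 mm behind the grasp point. The pads swing forward as they close: fully open they stand 13 mm farther back than shut.
Start: joints at [1.304, 0.087, 0.176, 1.66, 0, 1.571], TCP at [0.145, 0.531, 0.304] pointing down, gripper open.
Joint ranges: [-3.13, 3.13], [-0.85, 1.81], [-1.15, 1.24], [-2.2, 2.28], [-1.44, 1.52], [-3.14, 3.14]. Speed limits (rad/s): [2.22, 2.22, 2.57, 3.14, 3.14, 3.14].

## Interface

Orientations are given as a rotation vector (axis times angle).
In Python, from plant import sense, grab_frame, camera_params, job_done, masks_of, mark_of gives the robot as it stands.
- The arm moves only by the shell command python3 -m inch 'ROWS'. ROWS is JSON, a list that holds one entry, the list of rows, each a list of 7 numbers: the shift along the tool's x, y, z in units of 25 mm (1.0 is 25 mm), then the turn, a rotation vector about the tool's x, y, z in rad, then the opening, from 0 (shut) to 1 (fully open). In form: [[[x, y, z, wx, wy, wz, fingers], ...]]. A call has exactly 8 rows; each row is the pose to reach, as a shift and turn from the pose commanded when the call began, along the tool's axes at that moment; what a row does not reach only later rows make up. A row lasts 1/8 s, in which the tool goes at most 62.5 mm and 10.7 degrees, less where a joint would pass 70% of its speed; a pose out of reach is approached as far as the arm can. A call with a gripper value outside its range is refused whole. The fingers move at their own pace and stop on an object; the grip force is fixed at half the most. Time passes only in rows, so rows that repeat a pose let the fingers close, or fill a call up. It gives the time, the measured TCP pose, the force and the opening at its end, in the units of the state.
- sense(): the state, without advancing time (a new reading comes with each control period).
- grab_frame(name): name is "scene" or "top"; returns (picture, depth): 420x560x3 uint8, blue, green, red; 420x560 float32, m along the optical axis (not along the pixel's ray), 0 where there is no reading.
- camera_params(name): a dict with "K" (3x3 intrinsics, pixels), "rvec" (rotation vector, rad) and "tvec" (3), from world to camera coordinates, as OpenCV has them. Camera axes: x right, y down, z forward; pixel columns grow to the right and rows downward; lengths in m; the calibration is good to about 2 mm. A picture is of the moment at which its call begins. camera_params takes no time and is no camera call.
- job_done(): hands the job in, once; it reports no verdict.
Trained networks look in the newest picture that a camera, given by its name, has taken for a name from the list of things; names that differ only in an ending like _2 or _b are one class to them, and where a whole thing is asked for, a point or a joint stands for the part that bears it (a point fixed in the world has none). Each returns a list of dicts, best first, with "conf" (0 to 1); they miss things now and then, are a little off and sometimes report something else, mostly with a low value. They report only what shows in the picture. A call takes as long as a camera call.
- masks_of(label, camera): "mask" (420x560 bool, what is visible of it) and "rect" ([left, top, right, bottom] in pixels, round what is visible of it).
- mark_of(label, camera): "uv" ([column, row] in pixels: a listed point, or the origin of a listed thing).
The state is a dict: "clock": time; "joint_pos": joint angles; "joint_vel": joint speeds; "joint_torque": joint torques, N m; "tcp_pos": TCP position; "eef_rot": TCP orientation; "ft_force": force on the tool from outside, world axes, zero at the start; "ft_torque": the same for the moment, N m; "finger_gap": finger opening in m.
Only numpy, scipy, OpenCV 4.12 (cv2) and the standard library are available. Lean on these libraries where they do the work, as an engineer would, in place of code of your own. Each camera call takes 0.05 s, during which the arm holds its last target.

## Task

Bolt the lid of the grey test box shut: hold the spring catch (the long steel press bar on the box) down with one fingertip and, keeping it down, push the bolt's upright knob with the other fingertip until the bolt is fully home. Then let go, so that the catch springs up again and locks the bolt. Only press and push, grasp nothing; do not lift the lid, and leave the things standing around undisturbed.

Things in the scene. Friction and masses are not known exactly. Their poses are not given: they have to be found in the camera images.
- box: Grey metal test box fixed to the bench, 190 x 280 x 60 mm (x, y, z). Origin: centre of its underside. Its +y half is a flat hinged aluminium lid; its -y half is a deck 60 mm above the bench carrying catch bar (box x = -30 mm) and bolt (box x = +30 mm), side by side, both along box y. The bolt closes towards box +y. Between them, within 16 mm of box x = 0, bolt parts reach 18 mm above the deck.
- catch_top (a point): Centre of the upper face of the catch bar: plain steel, 110 mm along box y, 30 mm wide, 32 mm above the deck when up. Pressed anywhere along it, it goes straight down 10 mm to a stop against a spring (2 N at first, 6 N at the stop); a fingertip can slide along it. A tooth on its side blocks the bolt unless the bar is at least 6 mm down, also half-way along the bolt's travel.
- catch (a joint): Catch bar: 0 m up (locking), 0.010 m fully pressed down.
- bolt_push (a point): Centre of the flat rear face (facing box -y) of the bolt's upright steel knob, to be pushed towards box +y; moves with the bolt. Knob: 32 mm wide (box x), 14 mm thick (box y), from 12 to 54 mm above the deck; this point is 33 mm above the deck, 60 mm in box x from the catch bar's centre line. Behind the face nothing is higher than 12 mm above the deck.
- bolt (a joint): Bolt: 0 m drawn back, 0.040 m fully home (end stop; its rod then lies over the lid's edge in the staple). Starts at 0 to 6 mm; with the catch up it only rattles 0 to 7 mm. From about 37 mm on the catch can spring up and lock it. Sliding takes about 4 to 8 N; it stays where it is left.
- guide (a point): Top centre of the fixed guide bridge that the bolt's rod passes through, 46 mm wide (box x), 12 mm thick (box y), 23 mm above the deck. With the bolt home, the knob's front stops 1 mm short of it.
- lid (a joint): Lid hinge: 0 rad shut; grows as the lid is lifted. It must stay shut.
- reel: Bystander: small solder reel, 52 mm across, 38 mm high, on the bench near the -y end of the box. Origin: centre of its underside.
- standoff: Bystander: loose brass standoff, 14 mm across, 26 mm high, standing on the deck at its corner, about 78 mm to the box -x side and near the lid. Origin: centre of its underside.
- dish: Bystander: small black dish, 68 mm across, 26 mm high, on the lid. Origin: centre of its underside.
- screwdriver: Bystander: blue-handled screwdriver lying on the bench. Origin at its underside.
- jar: Bystander: small white jar with a lid, 48 mm across, 50 mm high, on the bench. Origin: centre of its underside.
- mug: Bystander: white mug, 76 mm across, 90 mm high, on the bench. Origin: centre of its underside.
- meter: Bystander: hand multimeter lying flat, 150 x 75 x 34 mm, on the bench. Origin: centre of its underside.

How it is judged:
On the way, in this order (a step that is already met when the one before it is completed fails the run):
1. a finger holds the catch down while a finger pushes the bolt on its way (contact force between the fingers and catch above 0.5 N and value of joint catch above 0.004 m and contact force between the fingers and bolt above 0.5 N and value of joint bolt between 0.009 and 0.034 m), for 0.05 s.
2. the bolt is home, the catch still held down by a finger (contact force between the fingers and catch above 0.5 N and value of joint catch above 0.004 m and value of joint bolt above 0.0365 m), for 0.05 s.
At the end, for the whole second after the job is handed in: The bolt is home (36.5 mm or more of its 40 mm), the catch has sprung up again (within 1.5 mm of its top), the lid is shut, and every bystander stands within 20 mm of its place, upright (value of joint bolt above 0.0365 m and value of joint catch below 0.0015 m and value of joint lid below 0.03 rad and distance of each of reel, standoff, dish, screwdriver, jar, mug, meter from where it was at the start of the episode below 0.02 m and angle between each of reel, standoff, dish, jar, mug, meter's own z axis and vertical below 0.2 rad); the robot touches nothing.
It fails at once if the lid is lifted (value of joint lid above 0.06 rad).
It fails at once if a bystander is knocked, lifted or carried off (distance of any of reel, standoff, dish, screwdriver, jar, mug, meter from where it was at the start of the episode above 0.03 m).
It also fails if it takes over 32 s, if anything falls off the work surface, if the arm or the gripper's body presses on something with over 40 N, if the wrist force passes 120 N, or if a joint passes its speed limit or range.

## Working session

There is one attempt and no reset: what is moved stays moved. The work goes in short steps, Python scripts to look and compute and a shell command to move; the robot and the scene stay as the last step left them, time stands still between calls to the robot, and variables do not carry over. Pictures are saved under pics/ and viewed, and the job is handed in when it is done.

```bash
ls; mkdir -p pics; python3 - <<'E'
from plant import *
import cv2
print(sense())
for n in("scene","top"):
    p,d=grab_frame(n); cv2.imwrite(f"pics/{n}0.png",p)
    for l in("catch_top","bolt_push","guide","box","standoff","reel"):
        print(n,l,[(m["conf"],m["uv"]) for m in mark_of(l,n)][:2])
    print(camera_params(n))
print(sense()["clock"])
E
```

```text
pics
{'clock': 0.0, 'joint_pos': array([ 1.30399943e+00,  8.74732628e-02,  1.75158925e-01,  1.65983170e+00,
       -1.06130515e-05,  1.57079790e+00]), 'joint_vel': array([-0.00017259,  0.00080394,  0.00047157,  0.00117866, -0.00122059,
       -0.00056013]), 'joint_torque': array([ 1.32431713e-03, -5.20384920e+01,  4.64807296e+01,  1.61615212e-02,
       -7.96650255e-06,  2.49581412e-06]), 'tcp_pos': array([0.14497015, 0.53041001, 0.30318849]), 'eef_rot': array([-4.17821615e-01, -3.11351301e+00,  2.10338580e-03]), 'ft_force': array([ 0.50988782, -0.16591315,  0.38613768]), 'ft_torque': array([-0.02101122, -0.02620533,  0.01497239]), 'finger_gap': 0.08575350608956164}
scene catch_top []
scene bolt_push [(0.6, [311.2, 231.3]), (0.25, [333.1, 227.8])]
scene guide [(0.86, [332.8, 226.8])]
scene box [(0.93, [335.3, 232.9])]
scene standoff [(0.63, [308.3, 200.0]), (0.23, [300.9, 211.9])]
scene reel [(0.83, [247.4, 238.6])]
{'K': array([[481.26546118,   0.        , 275.9064147 ],
       [  0.        , 481.26546118, 214.10283954],
       [  0.        ,   0.        ,   1.        ]]), 'rvec': array([ 1.88190931,  1.98254789, -0.53208768]), 'tvec': array([ 0.02600837, -0.44011   ,  1.46414704])}
top catch_top [(0.69, [269.3, 196.4])]
top bolt_push [(0.53, [259.9, 176.2])]
top guide [(0.95, [242.0, 181.0]), (0.47, [261.6, 175.8])]
top box [(0.82, [240.6, 202.3])]
top standoff [(0.61, [260.6, 224.2])]
top reel [(0.85, [316.8, 197.5])]
{'K': array([[435.58991183,   0.        , 280.72138742],
       [  0.        , 435.58991183, 206.10359193],
       [  0.        ,   0.        ,   1.        ]]), 'rvec': array([ 2.16932696, -2.02080292,  0.23348574]), 'tvec': array([-0.01015194,  0.53643268,  1.04223274])}
0.7
```

```bash
python3 - <<'E'
import cv2
a=cv2.imread("pics/top0.png");cv2.imwrite("pics/top0z.png",cv2.resize(a[120:290,140:360],None,fx=3.5,fy=3.5,interpolation=2))
a=cv2.imread("pics/scene0.png");cv2.imwrite("pics/scene0z.png",cv2.resize(a[150:310,210:430],None,fx=3.5,fy=3.5,interpolation=2))
E
```

```text
(no output)
```

View pics/top0.png

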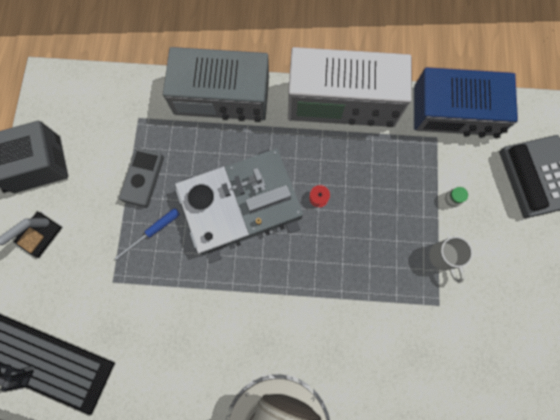

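View pics/top0z.png

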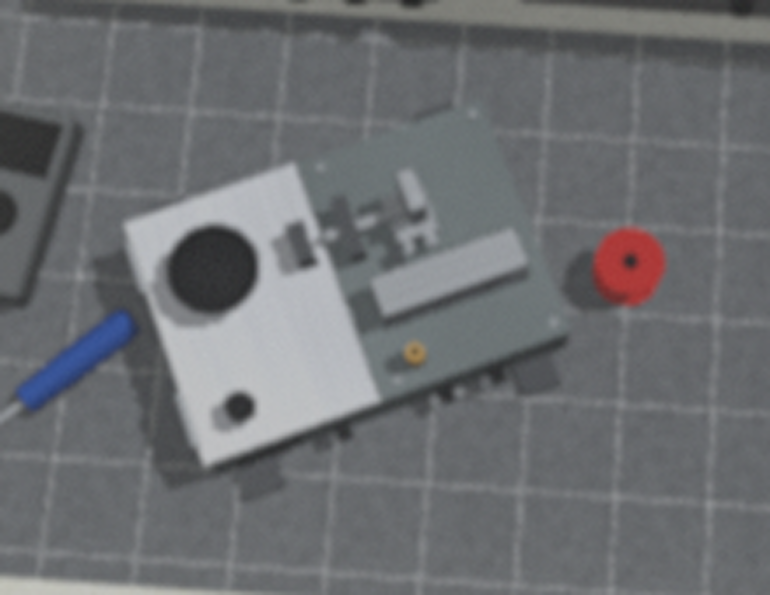

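View pics/scene0z.png

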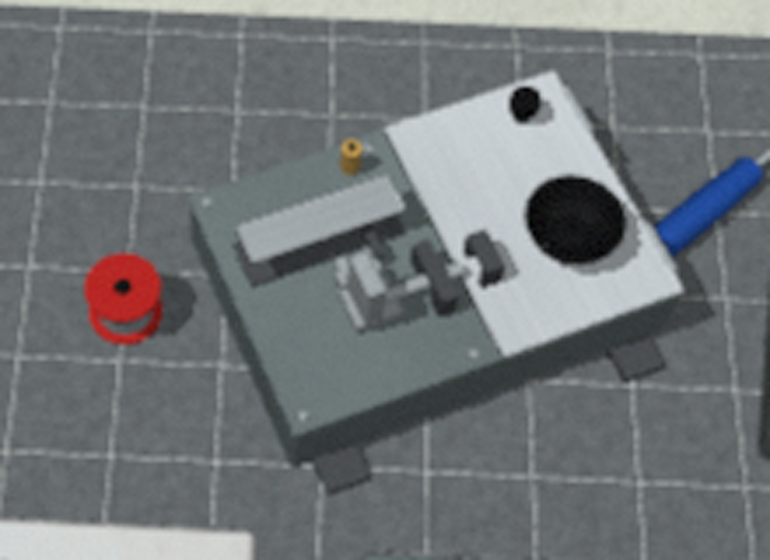

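The top view shows the box centred near (240,202). The lid is on the left, the catch bar runs from (247,204) to (290,190), the knob is near (259,176), and the standoff is at (259,221). Next I'll fit the box pose.

```bash
cat > h.py <<'E'
import numpy as np, cv2
from plant import *
def ray(n,uv,z):
    c=camera_params(n);R=cv2.Rodrigues(c["rvec"])[0];t=c["tvec"]
    d=R.T@np.linalg.inv(c["K"])@np.array([uv[0],uv[1],1.]);o=-R.T@t
    return o+d*(z-o[2])/d[2]
def proj(n,P):
    c=camera_params(n);return cv2.projectPoints(np.array(P,float).reshape(-1,1,3),c["rvec"],c["tvec"],c["K"],None)[0].reshape(-1,2)
def cloud(n,d):
    c=camera_params(n);R=cv2.Rodrigues(c["rvec"])[0];t=c["tvec"]
    v,u=np.mgrid[:420,:560];p=np.stack([u,v,np.ones_like(u)],-1)@np.linalg.inv(c["K"]).T*d[...,None]
    return (p-t)@R
E
python3 - <<'E'
from h import *
from scipy.optimize import least_squares
zt=[(125,222),(205,467),(474,103),(567,337)]
B=np.array([(95,140),(-95,140),(95,-140),(-95,-140)])/1000
W=np.array([ray("top",(140+u/3.5,120+v/3.5),.06)[:2] for u,v in zt])
zs=[(683,292),(557,70),(295,452),(190,198)]
S=np.array([ray("scene",(210+u/3.5,150+v/3.5),.06)[:2] for u,v in zs])
print(W,S)
for X in(W,S):
    f=lambda p:(B@np.array([[np.cos(p[2]),-np.sin(p[2])],[np.sin(p[2]),np.cos(p[2])]]).T+p[:2]-X).ravel()
    a=np.arctan2(*(X[0]-X[2])[::-1])-np.pi/2
    r=least_squares(f,[*X.mean(0),a]);print(r.x,r.fun*1000)
for n in("scene","top"):
    p,d=grab_frame(n);C=cloud(n,d)
    for l in("catch_top","bolt_push","bolt","catch","guide"):
        for m in masks_of(l,n)[:1]:
            Q=C[m["mask"]&(d>0)];print(n,l,m["conf"],m["rect"],len(Q),Q.mean(0),np.percentile(Q[:,2],[5,50,95]))
for n,l,uv,z in [("scene","bolt",(311.2,231.3),.093),("top","bolt",(259.9,176.2),.093),("top","catch",(269.3,196.4),.092),("top","guide",(242,181),.083),("scene","guide",(332.8,226.8),.083)]: print(n,l,ray(n,uv,z))
E
```

```text
[[ 0.57682843  0.30134163]
 [ 0.40179164  0.22227347]
 [ 0.68731004  0.05249853]
 [ 0.51371013 -0.02758647]] [[ 0.57937057  0.3042579 ]
 [ 0.4039439   0.22891165]
 [ 0.7060413   0.05160395]
 [ 0.52387246 -0.02629133]]
[0.54491006 0.13713179 0.42231294] [-2.64673174  2.42800059 -0.91718296  3.62062272  1.63562102 -4.12904131
  1.92829367 -1.91958201]
[0.55330706 0.13962054 0.43700577] [ 0.7566766   2.41256951  4.03898422 -2.65459874 -7.41006899  1.38008348
  2.61440817 -1.13805425]
scene catch_top 0.87 [278.8, 203.5, 322.1, 224.0] 552 [0.55393793 0.06054183 0.09027049] [0.0864037  0.09106306 0.0937456 ]
scene bolt_push 0.83 [308.0, 222.6, 341.3, 243.2] 338 [0.60250554 0.09853249 0.08697163] [0.06745243 0.07786091 0.11418338]
scene catch 0.89 [276.9, 202.3, 323.8, 225.3] 594 [0.55413746 0.06249684 0.08936331] [0.07525371 0.0908711  0.09374252]
scene guide 0.75 [261.6, 170.2, 403.8, 289.4] 9515 [0.57137504 0.13184895 0.0579314 ] [0.00866683 0.06049732 0.09054139]
top catch_top 0.62 [245.3, 186.4, 290.8, 209.2] 528 [0.54787628 0.06174152 0.09026031] [0.08678992 0.09109899 0.09432619]
top bolt_push 0.57 [233.1, 168.7, 263.0, 196.5] 299 [0.58923002 0.09786548 0.08244868] [0.0595118  0.07644963 0.1136588 ]
top bolt 0.7 [230.0, 169.2, 265.2, 193.0] 269 [0.59069236 0.09776385 0.08595426] [0.06973368 0.07687007 0.11409917]
top catch 0.85 [247.7, 185.0, 294.0, 210.9] 538 [0.54844972 0.06144181 0.0903299 ] [0.0867071  0.09106378 0.09430596]
top guide 0.94 [177.7, 147.1, 302.7, 264.0] 8196 [0.53687024 0.12884118 0.06042094] [0.01407762 0.06098673 0.09062364]
scene bolt [0.60263526 0.08509943 0.093     ]
top bolt [0.6014872 0.0847409 0.093    ]
top catch [0.55139524 0.05732855 0.092     ]
top guide [0.5887456  0.12939623 0.083     ]
scene guide [0.58314146 0.13464611 0.083     ]
```

```bash
python3 - <<'E'
from h import *
from scipy.spatial.transform import Rotation as R
for n in("scene","top"):
    p,d=grab_frame(n);C=cloud(n,d)
    m=masks_of("catch",n)[0]["mask"]
    k=cv2.dilate(m.astype('uint8'),np.ones((5,5)))>0
    Q=C[k&(C[...,2]>.084)&(C[...,2]<.1)]
    r=cv2.minAreaRect((Q[:,:2]*1000).astype('float32'));print(n,"bar",len(Q),r,Q.mean(0))
    c,v=np.linalg.eigh(np.cov(Q[:,:2].T));print("axis",np.arctan2(v[1,1],v[0,1]),np.median(Q[:,2]))
    roi=np.zeros_like(m);u,w=proj(n,[[.6,.09,.1]])[0].astype(int);roi[w-20:w+20,u-25:u+25]=1
    Q=C[roi&(C[...,2]>.1)&(d>0)&(C[...,2]<.13)];Q=Q[np.linalg.norm(Q[:,:2]-[.6,.09],axis=1)<.04]
    print("knob",len(Q),cv2.minAreaRect((Q[:,:2]*1000).astype('float32')),Q.mean(0),np.percentile(Q[:,2],[5,50,95]))
    D=C[(C[...,2]>.055)&(C[...,2]<.065)&(d>0)];D=D[np.linalg.norm(D[:,:2]-[.55,.137],axis=1)<.19];print("deck",len(D),cv2.minAreaRect((D[:,:2]*1000).astype('float32')),np.median(D[:,2]))
s=sense();print(R.from_rotvec(s["eef_rot"]).as_matrix().round(3),s["clock"])
E
```

```text
scene bar 44 ((603.7906494140625, 107.9849853515625), (28.111536026000977, 51.92315673828125), 12.131796836853027) [0.61166186 0.09087125 0.09165025]
axis 0.8319726779726697 0.0906494215039117
knob 105 ((604.1625366210938, 91.12808227539062), (31.789392471313477, 15.255880355834961), 24.76455307006836) [0.60671378 0.09065121 0.11103946] [0.1026722  0.11215739 0.11566964]
deck 6385 ((548.9415283203125, 138.15423583984375), (193.38128662109375, 284.40313720703125), 24.695430755615234) 0.06056711470439855
top bar 522 ((548.4168701171875, 60.94936752319336), (30.6320743560791, 110.19744873046875), 24.53438377380371) [0.54805959 0.06121188 0.09120997]
axis 2.0005239564544404 0.09115222440874829
knob 79 ((600.9773559570312, 91.56883239746094), (32.96039581298828, 13.997528076171875), 24.578142166137695) [0.59909806 0.09092203 0.11180389] [0.10605164 0.11239172 0.1161482 ]
deck 6007 ((546.3134765625, 139.32701110839844), (192.10194396972656, 284.27154541015625), 24.622892379760742) 0.06072060234731473
[[-0.965  0.264 -0.   ]
 [ 0.264  0.965 -0.   ]
 [ 0.    -0.    -1.   ]] 1.5
```

```bash
python3 -m inch '[[[-1.5,-0.9,0,0,0,0.11,0.54],[-3,-1.9,0,0,0,0.22,0.54],[-4.5,-2.8,0,0,0,0.33,0.54],[-6,-3.75,0,0,0,0.44,0.54],[-7.5,-4.7,0,0,0,0.55,0.54],[-9,-5.6,0,0,0,0.66,0.54],[-10.5,-6.5,0,0,0,0.77,0.54],[-12,-7.5,0,0,0,0.874,0.54]]]'
cat >> h.py <<'E'
from scipy.spatial.transform import Rotation as Rr
O=np.array([.5477,.1387]);A=.4295
M=np.array([[np.cos(A),-np.sin(A)],[np.sin(A),np.cos(A)]])
def where():
    s=sense();r=Rr.from_rotvec(s["eef_rot"]).as_matrix();p=s["tcp_pos"]
    print("clock",s["clock"],"tcp",p.round(4),"box xy",(M.T@(p[:2]-O)).round(4),"yaw tool x vs box y deg",np.degrees(np.arctan2(r[1,0],r[0,0])-A-np.pi/2).round(2),"tilt",r[:,2].round(3),"F box",(M.T@s["ft_force"][:2]).round(2),s["ft_force"][2].round(2),"gap",s["finger_gap"])
    return s,r,p
def to(bx,by,z):
    s,r,p=where();t=np.array([*(O+M@[bx,by]),z]);print("rows xyz",(r.T@(t-p)/.025).round(2))
E
python3 -c "
from h import *
to(0,-.096,.2)"
```

```text
clock: 2.5
tcp_pos: [0.3858, 0.2694, 0.304]
eef_rot: [1.701, 2.641, 0.001]
ft_force: [-0.2, -0.7, -0.2]
finger_gap: 0.0462
clock 2.5 tcp [0.3858 0.2694 0.304 ] box xy [-0.0928  0.1863] yaw tool x vs box y deg -0.17 tilt [ 0.  0. -1.] F box [-0.44 -0.55] -0.15 gap 0.04617534359299157
rows xyz [-11.28   3.74   4.16]
```

```bash
python3 -m inch '[[[-2,0.6,0.2,0,0,0,0.54],[-4,1.2,0.6,0,0,0,0.54],[-6,1.9,1.2,0,0,0,0.54],[-8,2.5,1.8,0,0,0,0.54],[-10,3.2,2.6,0,0,0,0.54],[-11.3,3.74,3.4,0,0,0,0.54],[-11.3,3.74,4.1,0,0,0,0.54],[-11.3,3.74,4.1,0,0,0,0.54]]]'
python3 - <<'E'
from h import *
to(0,-.096,.2)
for n,(x,y) in(("scene",(210,120)),("top",(180,110))):
    p,d=grab_frame(n);cv2.imwrite(f"pics/{n}1z.png",cv2.resize(p[y:y+160,x:x+200],None,fx=3.6,fy=3.6,interpolation=2))
E
```

```text
clock: 3.5
tcp_pos: [0.5868, 0.0529, 0.1998]
eef_rot: [-1.695, -2.642, 0.003]
ft_force: [-1.4, 0.2, 0.0]
finger_gap: 0.0463
clock 3.5 tcp [0.5868 0.0529 0.1998] box xy [-0.0002 -0.0943] yaw tool x vs box y deg 0.02 tilt [-0.003 -0.    -1.   ] F box [-1.2   0.73] 0.0 gap 0.046297306977944576
rows xyz [-0.07  0.01 -0.01]
```

View pics/scene1z.png

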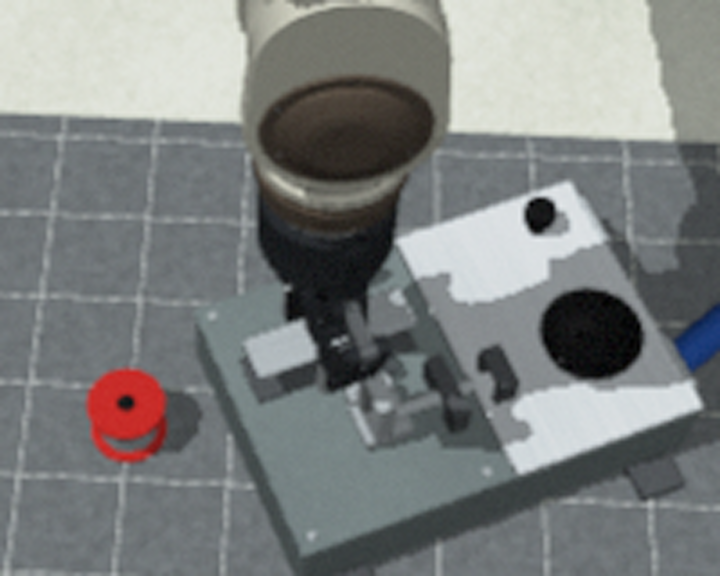

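View pics/top1z.png

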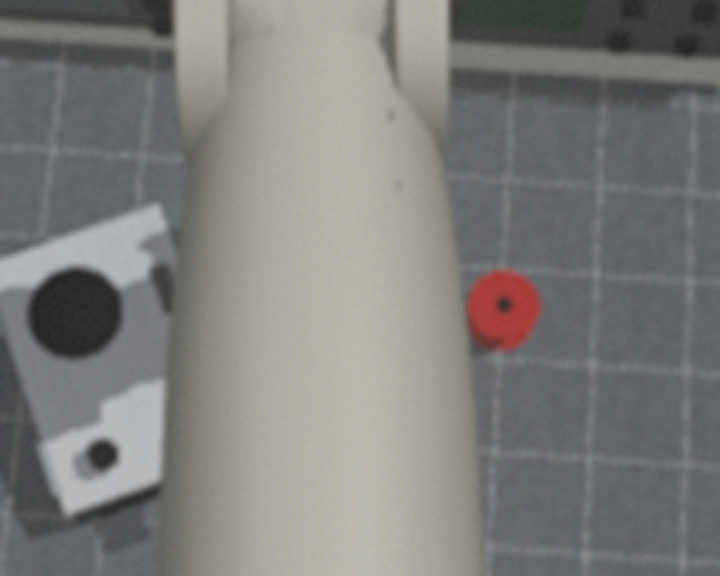

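```bash
python3 - <<'E'
from h import *
for bx in(30,-30):
  for by in(-105,-83):
    for z in(.127,.135):
      w=O+M@[bx/1000,by/1000];print(bx,by,z,((proj("scene",[[*w,z]])[0]-[210,120])*3.6).round())
w=O+M@[.030,-.073];print("knob face top",((proj("scene",[[*w,.114]])[0]-[210,120])*3.6).round())
p=cv2.imread("pics/scene1z.png");cv2.imwrite("pics/s1zz.png",cv2.resize(p[270:470,220:500],None,fx=2.8,fy=2.8,interpolation=2))
E
```

```text
30 -105 0.127 [319. 396.]
30 -105 0.135 [319. 389.]
30 -83 0.127 [352. 384.]
30 -83 0.135 [353. 377.]
-30 -105 0.127 [281. 316.]
-30 -105 0.135 [281. 309.]
-30 -83 0.127 [314. 305.]
-30 -83 0.135 [314. 298.]
knob face top [366. 389.]
```

View pics/s1zz.png

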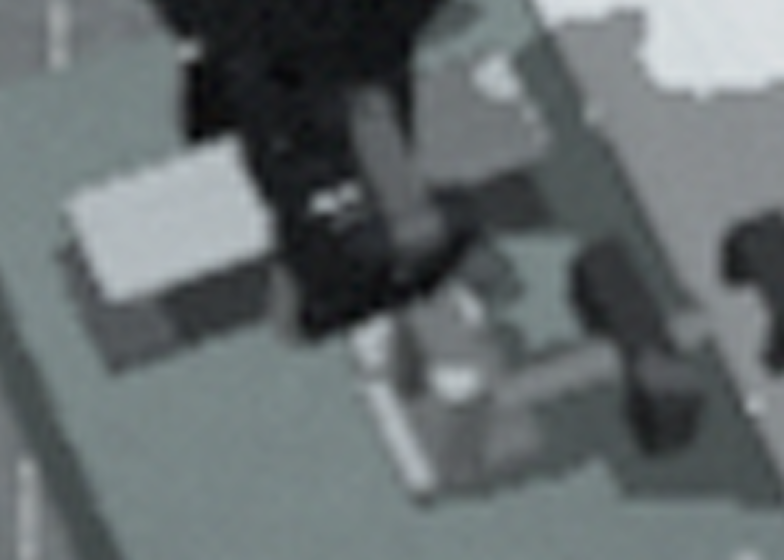

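```bash
python3 -m inch '[[[-0.3,0,0,0,0,0,0.54],[-0.4,0,0.2,0,0,0,0.54],[-0.4,0,0.5,0,0,0,0.54],[-0.4,0,0.8,0,0,0,0.54],[-0.4,0,1.0,0,0,0,0.54],[-0.4,0,1.1,0,0,0,0.54],[-0.4,0,1.1,0,0,0,0.54],[-0.4,0,1.1,0,0,0,0.54]]]'
python3 - <<'E'
from h import *
where()
for n,(x,y) in(("scene",(260,180)),):
    p,d=grab_frame(n);cv2.imwrite(f"pics/{n}2z.png",cv2.resize(p[y:y+80,x:x+110],None,fx=7,fy=7,interpolation=2))
E
```

```text
clock: 4.6
tcp_pos: [0.592, 0.0437, 0.1741]
eef_rot: [1.696, 2.644, 0.0]
ft_force: [0.3, 0.6, -0.4]
finger_gap: 0.0457
clock 4.6 tcp [0.592  0.0437 0.1741] box xy [ 0.0007 -0.1048] yaw tool x vs box y deg 0.03 tilt [ 0.  0. -1.] F box [0.55 0.41] -0.37 gap 0.04572604774862508
```

View pics/scene2z.png

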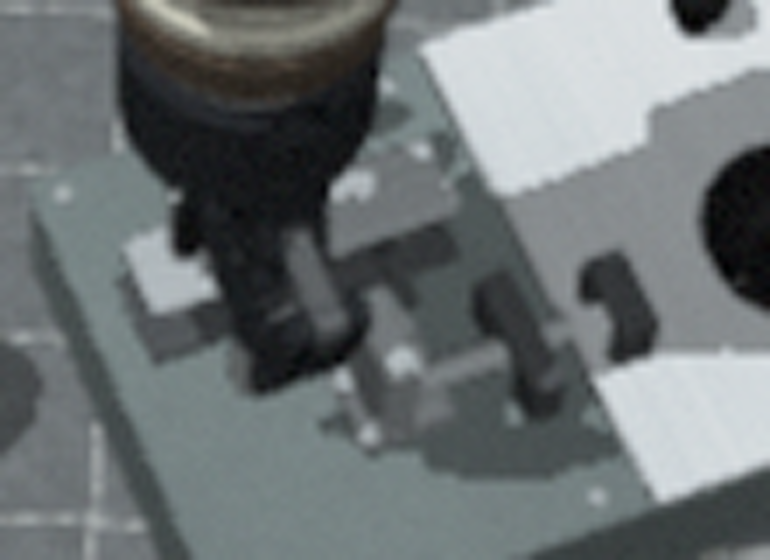

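The near finger, at about (300,230), sits behind the knob at about (313,235), and the other finger is over the bar. I'll lower until I see contact.

```bash
python3 -m inch '[[[0,0,0.1,0,0,0,0.54],[0,0,0.2,0,0,0,0.54],[0,0,0.3,0,0,0,0.54],[0,0,0.4,0,0,0,0.54],[0,0,0.4,0,0,0,0.54],[0,0,0.4,0,0,0,0.54],[0,0,0.4,0,0,0,0.54],[0,0,0.4,0,0,0,0.54]]]'
python3 -c "
from h import *
where()"
```

```text
clock: 5.65
tcp_pos: [0.5919, 0.0437, 0.164]
eef_rot: [1.696, 2.644, 0.0]
ft_force: [-0.2, -0.7, -0.2]
finger_gap: 0.0464
clock 5.65 tcp [0.5919 0.0437 0.164 ] box xy [ 0.0006 -0.1048] yaw tool x vs box y deg 0.03 tilt [ 0. -0. -1.] F box [-0.5  -0.57] -0.18 gap 0.04638193709413987
```

```bash
python3 -m inch '[[[0,0,0.08,0,0,0,0.54],[0,0,0.16,0,0,0,0.54],[0,0,0.2,0,0,0,0.54],[0,0,0.2,0,0,0,0.54],[0,0,0.2,0,0,0,0.54],[0,0,0.2,0,0,0,0.54],[0,0,0.2,0,0,0,0.54],[0,0,0.2,0,0,0,0.54]]]'
python3 -m inch '[[[0,0,0.04,0,0,0,0.54],[0,0,0.08,0,0,0,0.54],[0,0,0.1,0,0,0,0.54],[0,0,0.1,0,0,0,0.54],[0,0,0.1,0,0,0,0.54],[0,0,0.1,0,0,0,0.54],[0,0,0.1,0,0,0,0.54],[0,0,0.1,0,0,0,0.54]]]'
python3 -c "
from h import *
where()"
```

```text
clock: 6.65
tcp_pos: [0.592, 0.0437, 0.1589]
eef_rot: [1.696, 2.644, 0.0]
ft_force: [0.9, 0.3, 2.8]
finger_gap: 0.046
clock: 7.65
tcp_pos: [0.5919, 0.0437, 0.1564]
eef_rot: [1.696, 2.644, 0.0]
ft_force: [2.4, -1.1, 4.1]
finger_gap: 0.046
clock 7.65 tcp [0.5919 0.0437 0.1564] box xy [ 0.0006 -0.1048] yaw tool x vs box y deg 0.03 tilt [ 0. -0. -1.] F box [ 1.73 -2.01] 4.09 gap 0.04600422155201296
```

```bash
python3 -m inch '[[[0,0,0.04,0,0,0,0.54],[0,0,0.08,0,0,0,0.54],[0,0,0.12,0,0,0,0.54],[0,0,0.12,0,0,0,0.54],[0,0,0.12,0,0,0,0.54],[0,0,0.12,0,0,0,0.54],[0,0,0.12,0,0,0,0.54],[0,0,0.12,0,0,0,0.54]]]'
python3 -c "
from h import *
where()
p,d=grab_frame('scene')
cv2.imwrite('pics/scene3z.png',cv2.resize(p[180:260,260:370],None,fx=7,fy=7,interpolation=2))"
```

```text
clock: 8.65
tcp_pos: [0.5919, 0.0436, 0.1535]
eef_rot: [1.696, 2.644, 0.0]
ft_force: [1.6, -1.2, 5.2]
finger_gap: 0.0463
clock 8.65 tcp [0.5919 0.0436 0.1535] box xy [ 0.0006 -0.1048] yaw tool x vs box y deg 0.03 tilt [ 0. -0. -1.] F box [ 0.96 -1.75] 5.21 gap 0.04632807539336205
```

View pics/scene3z.png

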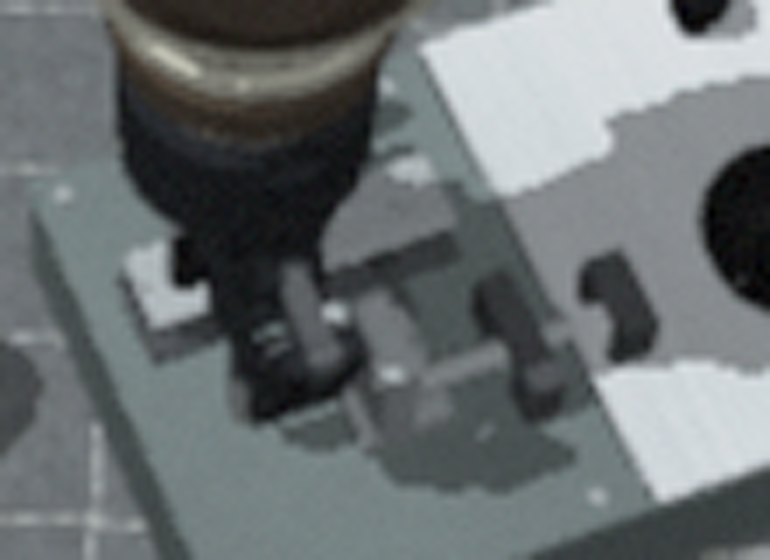

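```bash
python3 -m inch '[[[0.15,0,0.04,0,0,0,0.54],[0.3,0,0.04,0,0,0,0.54],[0.45,0,0.04,0,0,0,0.54],[0.6,0,0.04,0,0,0,0.54],[0.75,0,0.04,0,0,0,0.54],[0.9,0,0.04,0,0,0,0.54],[1.05,0,0.04,0,0,0,0.54],[1.2,0,0.04,0,0,0,0.54]]]'
python3 -c "
from h import *
where()
p,d=grab_frame('scene')
cv2.imwrite('pics/scene4z.png',cv2.resize(p[180:260,260:370],None,fx=7,fy=7,interpolation=2))"
```

```text
clock: 9.7
tcp_pos: [0.5796, 0.0701, 0.1525]
eef_rot: [1.697, 2.642, -0.002]
ft_force: [2.6, -6.7, 5.3]
finger_gap: 0.0466
clock 9.7 tcp [0.5796 0.0701 0.1525] box xy [ 0.0004 -0.0756] yaw tool x vs box y deg -0.03 tilt [ 0.001 -0.002 -1.   ] F box [-0.4  -7.22] 5.33 gap 0.04662404911554175
```

View pics/scene4z.png

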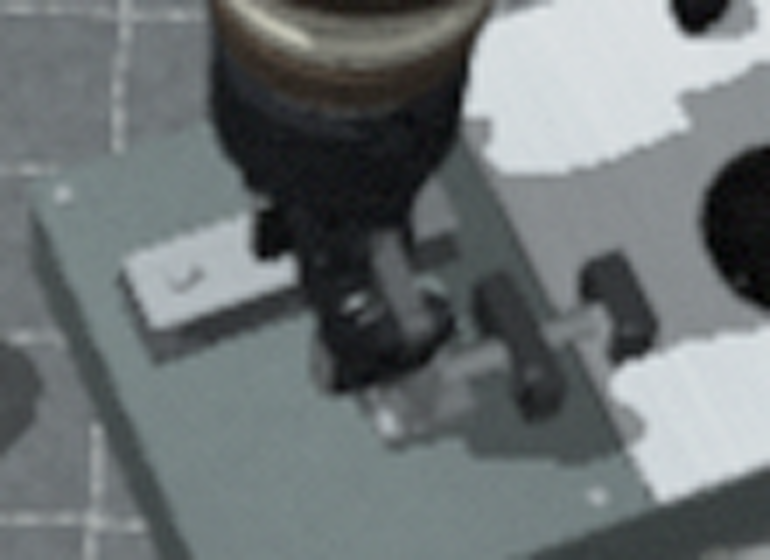

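```bash
python3 -m inch '[[[0.12,0,0,0,0,0,0.54],[0.24,0,0,0,0,0,0.54],[0.36,0,0,0,0,0,0.54],[0.48,0,0,0,0,0,0.54],[0.6,0,0,0,0,0,0.54],[0.72,0,0,0,0,0,0.54],[0.84,0,0,0,0,0,0.54],[0.9,0,0,0,0,0,0.54]]]'
python3 -c "
from h import *
where()
p,d=grab_frame('scene')
cv2.imwrite('pics/scene5z.png',cv2.resize(p[180:260,260:370],None,fx=7,fy=7,interpolation=2))"
```

```text
clock: 10.75
tcp_pos: [0.5702, 0.0907, 0.1525]
eef_rot: [1.697, 2.642, -0.002]
ft_force: [3.5, -6.2, 5.6]
finger_gap: 0.0464
clock 10.75 tcp [0.5702 0.0907 0.1525] box xy [ 0.0005 -0.053 ] yaw tool x vs box y deg -0.02 tilt [ 0.001 -0.002 -1.   ] F box [ 0.58 -7.04] 5.6 gap 0.046395922921958016
```

View pics/scene5z.png

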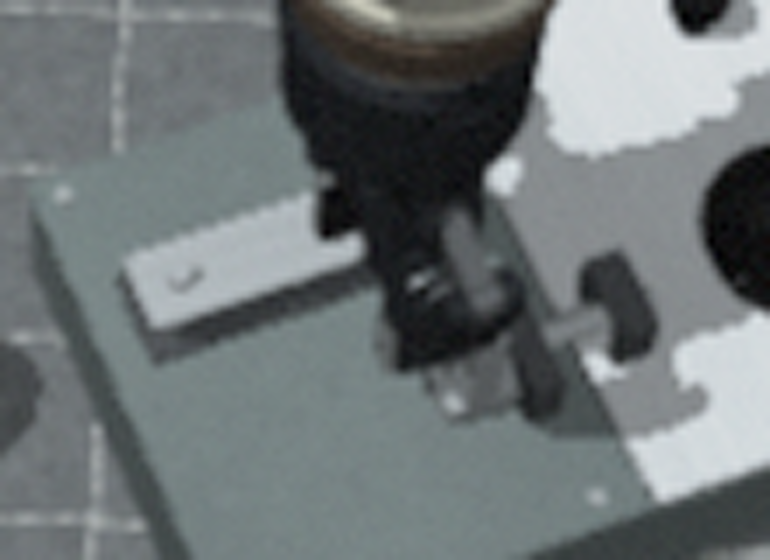

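```bash
python3 -m inch '[[[0.04,0,0,0,0,0,0.54],[0.08,0,0,0,0,0,0.54],[0.12,0,0,0,0,0,0.54],[0.16,0,0,0,0,0,0.54],[0.16,0,0,0,0,0,0.54],[0.16,0,0,0,0,0,0.54],[0.16,0,0,0,0,0,0.54],[0.16,0,0,0,0,0,0.54]]]'
python3 -c "
from h import *
where()"
```

```text
clock: 11.8
tcp_pos: [0.5686, 0.0943, 0.1525]
eef_rot: [1.697, 2.642, -0.002]
ft_force: [2.4, -5.2, 5.4]
finger_gap: 0.0465
clock 11.8 tcp [0.5686 0.0943 0.1525] box xy [ 0.0005 -0.0491] yaw tool x vs box y deg -0.02 tilt [ 0.001 -0.002 -1.   ] F box [ 0.05 -5.75] 5.39 gap 0.04649209565196897
```

```bash
python3 -m inch '[[[0.04,0,0,0,0,0,0.54],[0.08,0,0,0,0,0,0.54],[0.1,0,0,0,0,0,0.54],[0.1,0,0,0,0,0,0.54],[0.1,0,0,0,0,0,0.54],[0.1,0,0,0,0,0,0.54],[0.1,0,0,0,0,0,0.54],[0.1,0,0,0,0,0,0.54]]]'
python3 -c "
from h import *
where()
p,d=grab_frame('scene')
cv2.imwrite('pics/scene6z.png',cv2.resize(p[180:260,260:370],None,fx=7,fy=7,interpolation=2))"
```

```text
clock: 12.8
tcp_pos: [0.5676, 0.0964, 0.1525]
eef_rot: [1.697, 2.642, -0.002]
ft_force: [2.7, -6.5, 5.1]
finger_gap: 0.0461
clock 12.8 tcp [0.5676 0.0964 0.1525] box xy [ 0.0005 -0.0467] yaw tool x vs box y deg -0.03 tilt [ 0.001 -0.002 -1.   ] F box [-0.22 -7.  ] 5.11 gap 0.04608330246324255
```

View pics/scene6z.png

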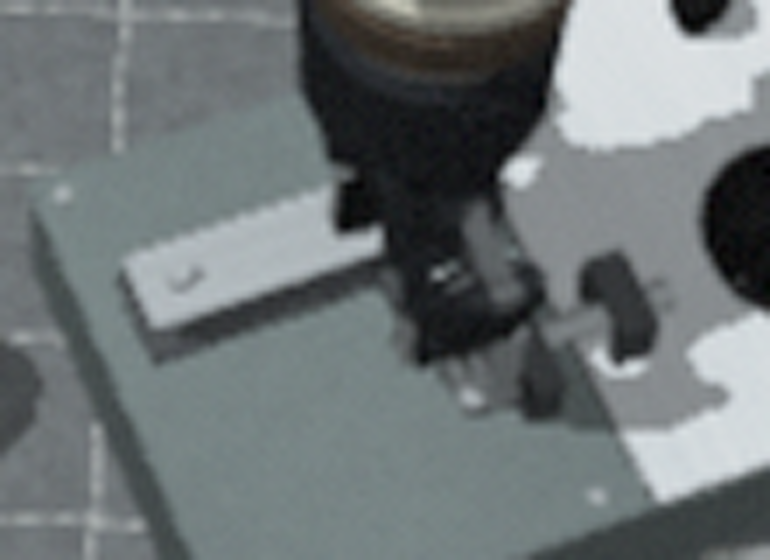

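```bash
python3 -m inch '[[[0.04,0,0,0,0,0,0.54],[0.08,0,0,0,0,0,0.54],[0.1,0,0,0,0,0,0.54],[0.1,0,0,0,0,0,0.54],[0.1,0,0,0,0,0,0.54],[0.1,0,0,0,0,0,0.54],[0.1,0,0,0,0,0,0.54],[0.1,0,0,0,0,0,0.54]]]'
python3 -c "
from h import *
where()"
```

```text
clock: 13.85
tcp_pos: [0.5673, 0.0969, 0.1526]
eef_rot: [1.698, 2.637, -0.005]
ft_force: [8.7, -18.0, 3.8]
finger_gap: 0.0461
clock 13.85 tcp [0.5673 0.0969 0.1526] box xy [ 0.0004 -0.0462] yaw tool x vs box y deg -0.16 tilt [ 0.003 -0.006 -1.   ] F box [  0.45 -20.03] 3.83 gap 0.04607496367587367
```

```bash
python3 -m inch '[[[-0.06,0,0,0,0,0,0.54],[-0.1,0,0,0,0,0,0.54],[-0.1,0,-0.2,0,0,0,0.54],[-0.1,0,-0.5,0,0,0,0.54],[-0.3,0,-1,0,0,0,0.54],[-0.5,0,-2,0,0,0,0.54],[-0.5,0,-3.5,0,0,0,0.54],[-0.5,0,-5,0,0,0,0.54]]]'
python3 -m inch '[[[0,-2,-1,0,0,0,0.54],[0,-4,-1,0,0,0,0.54],[0,-6,-1,0,0,0,0.54],[0,-8,-1,0,0,0,0.54],[0,-10,-1,0,0,0,0.54],[0,-10,-1,0,0,0,0.54],[0,-10,-1,0,0,0,0.54],[0,-10,-1,0,0,0,0.54]]]'
python3 - <<'E'
from h import *
where()
for n,(x,y) in(("scene",(210,140)),("top",(140,120))):
    p,d=grab_frame(n);C=cloud(n,d);cv2.imwrite(f"pics/{n}7z.png",cv2.resize(p[y:y+165,x:x+220],None,fx=3.6,fy=3.6,interpolation=2))
    B=(C[...,:2]-O)@M
    q=(abs(B[...,0]+.03)<.011)&(abs(B[...,1]+.072)<.045);print(n,"bar z",np.median(C[q][:,2]))
    q=(abs(B[...,0]-.03)<.02)&(abs(B[...,1]+.045)<.04)&(C[...,2]>.1)&(C[...,2]<.125);Q=B[q];print("knob",len(Q),cv2.minAreaRect((Q*1000).astype('float32')),Q.mean(0))
E
```

```text
clock: 14.85
tcp_pos: [0.571, 0.0882, 0.2784]
eef_rot: [-1.695, -2.643, 0.0]
ft_force: [1.3, -0.0, -0.5]
finger_gap: 0.0463
clock: 15.85
tcp_pos: [0.3448, -0.0157, 0.3022]
eef_rot: [-1.695, -2.644, 0.0]
ft_force: [0.3, -0.5, -0.6]
finger_gap: 0.0464
clock 15.85 tcp [ 0.3448 -0.0157  0.3022] box xy [-0.2487 -0.0559] yaw tool x vs box y deg 0.07 tilt [-0.001  0.    -1.   ] F box [ 0.03 -0.58] -0.6 gap 0.04644187004591453
scene bar z 0.09059570448269941
knob 105 ((32.282142639160156, -31.05707359313965), (14.378837585449219, 31.967851638793945), 88.79338073730469) [ 0.03393595 -0.03219489]
top bar z 0.09114368584236589
knob 78 ((28.031070709228516, -28.697057723999023), (32.24406814575195, 13.972273826599121), 0.2179810106754303) [ 0.02637487 -0.02869513]
```

View pics/scene7z.png

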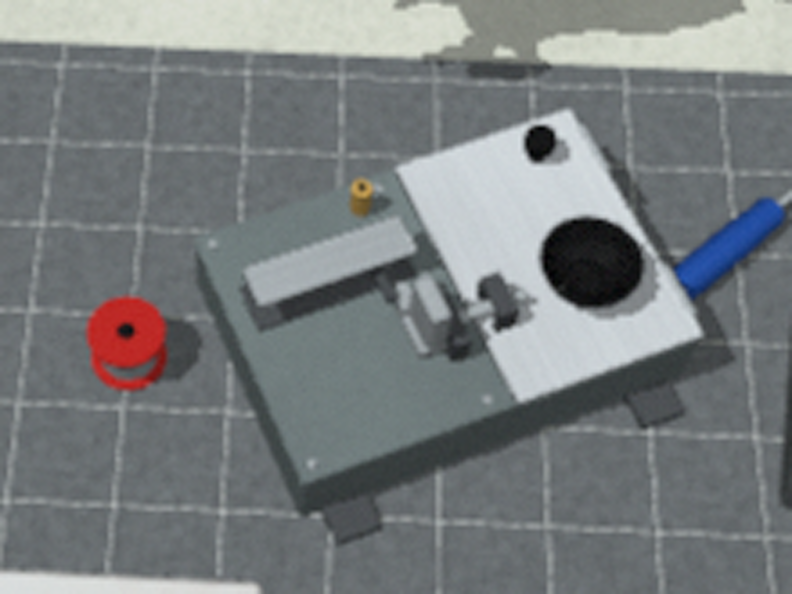

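View pics/top7z.png

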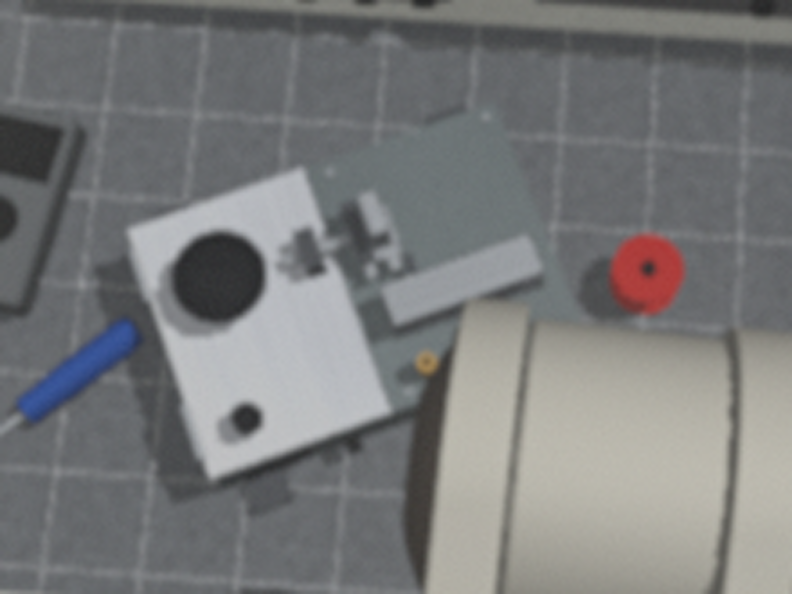

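```bash
python3 -c "
from plant import *
job_done()"
```

```text
the job is handed in; nothing more can be done
```

The box is bolted shut and handed in at about 16 s of the 32 s allowed; `job_done()` reports no verdict.

**What I did:** I set the jaws about 46 mm apart, with one fingertip over the catch bar and the other behind the knob. I pressed the catch down about 8 mm (about 5 N) and slid the tool towards box +y. The knob moved at about 7 N until it hit the end stop, where the force rose to 20 N. I then eased off and lifted straight up, and the arm is now clear of the box.

**Last checks:**
- **Catch:** the bar top is at z ≈ 0.091 m, the same as before pressing, so it has sprung up.
- **Bolt:** the knob moved about 36 mm from where it started, by both cameras. I did not measure the starting position, which could be 0 to 6 mm, so that alone does not prove 36.5 mm. The end stop and the catch springing up both show it is home. The rod also shows through the staple.
- **Lid and bystanders:** in the last pictures the lid looks shut, and the reel, standoff, dish and screwdriver look undisturbed. I judged these by eye only. The meter is only partly in view and looks unmoved; I did not check the mug or jar, but the arm stayed well above the bench away from the box.
- **Disagreement:** the two cameras differed by about 3 to 4 mm on absolute position along box x. The move had enough margin for that.

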